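# Clamp a cutting die for dressing: four clicks on the ratchet lever, and hold

### The job

Stand the loose dark strip-steel cutting die that waits to the left of the die clamp in the clamp's nest, upright and lengthwise between the two jaws, and let go of it. Then swing the ratchet lever by its black handle exactly four clicks from rest to grip the die, and no further, since a fifth click would bend the thin strip. The lever springs open when let go, so finish while still holding its handle at the fourth click; leave the paperweight and the tan stack of leather blanks where they are.

Things in the scene. Friction and masses are not known exactly. Their poses are not given: they have to be found in the camera images.
- die_block: the block die, the loose cutting die to the left of the clamp: dark grey hollow rounded rectangle of strip steel, 88 mm long (its x) by 36 mm over its long walls (its y; 40 mm at most), 30 mm tall, about 0.2 kg; open above and below but for thin cross bars halfway up. Origin at the centre of its underside, z up. Best pinched from above across its two long walls
- weight_block: bystander: dark steel paperweight, 50 x 62 mm, 48 mm tall with its turned wooden knob; origin at the centre of its underside. Leave it alone
- clamp: the die clamp, fixed to the board: grey bed 176 mm (x) by 292 mm (y), 14 mm high. x points away from the robot at yaw 0, y to the left, z up; origin on the board. The jaws close along y. Sliding jaw: face at y = -25 mm with the lever at rest, top at z = 39 mm. Two low aluminium side guides bound the nest at x = +-23 mm (46 mm apart), tops at z = 20 to 22 mm
- nest (a point): point on the nest floor, at (0, 31, 16) mm in the clamp's frame: where the die's underside centre lies once the die is pushed against the fixed jaw. With the jaws open, the middle of the gap is 6 mm from here towards the clamp's -y. Its axes are the clamp's
- jaw: sprung face plate of the sliding jaw, 58 x 22 mm. It moves towards the clamp's +y by 26 mm per rad of lever (4.7 mm a click), meets the die in the third click and then presses on it through springs of about 2.8 N per mm, about 20 N at the fourth click. Its origin coincides with the clamp's when the lever is at rest
- lever (a joint): ratchet lever, rad: 0 at rest, growing as it turns clockwise seen from above (handle to the clamp's +y, left). A click is 0.18 rad: a sprung plunger rides over a brass tooth midway and drops into the gap at 0.18, 0.36, 0.54, 0.72 (fourth click). Leaving a gap takes 8 to 11 N at the handle, falling to 1 to 4 N before the next drop. A spring returns it to 0 if let go
- lever_pivot (a point): axis of the lever, at (26, -105, 55) mm in the clamp's frame; the axis is vertical, and the point's axes are the clamp's
- lever_handle: the lever's upright black handle, round, 17 to 23 mm thick, 56 mm tall, turning freely on its own pin at the end of the lever's bar, 150 mm from the axis. Origin at the centre of its foot, z = 55 mm. At rest it lies from the pivot in the clamp's direction (-124, -85) mm
- handle_mid (a point): point on the handle's centre line, 36 mm above its foot, at z = 91 mm: a good height to pinch it from above
- fixed_jaw (a point): centre of the fixed jaw's face, at (0, 75, 27) mm in the clamp's frame, looking to the clamp's -y; the jaw's top is at z = 40 mm. The gap between the jaws is 100 mm at rest, so the 88 mm die goes in lengthwise along the clamp's y axis (either way round) with 12 mm to spare; the sliding jaw later pushes it against this face
- blanks_tan: bystander: stack of orange-tan rectangular leather blanks held by a band, 93 x 60 mm, 21 mm high; origin at the centre of its underside. Leave it alone
Not all that is in view belongs to the job. Leave any green look-alike of the die_block alone.

How it is judged:
By the outcome, as a careful person would: the job done as asked, in the order asked, and still so for the second after the job is handed in, while the arm keeps its last pose, push and grip.
It also fails if it takes over 53 s, if anything falls off the work surface, if the arm or the gripper's body presses on something with over 40 N, if the wrist force passes 120 N, or if a joint passes its speed limit or range.

### The arm

A 6-joint arm with a two-finger parallel gripper is mounted at the origin on a cart in front of the work surface, level with it; the furniture and walls round the work are solid. World frame = base frame: x ahead of the robot, y to its left, z up, the work surface at z = 0. Lengths are in m, angles in rad, forces in N, time in s.
With the tool pointing down it reaches from about 0.375 to 0.9 m from the base axis. Payload 3.1 kg.
Tool frame: the origin (TCP) lies on the mounting face of the last link; the fingertips stand 182 mm ahead of it and the grasp point (between the pads) lies 164 mm ahead of it; z points along the fingers, y is the direction in which the jaws open and shut (so a half turn about z gives the same grasp; the last joint's range is limited). The gripper opens to 87 mm and grips with 3 to 60 N. Pads are 19 mm wide; open, the fingers measure 117 mm over their backs; the gripper's body (75 mm by 190 mm) begins 51 mm behind the grasp point.
Start: joints at [1.161, 0.527, 1.433, -0, 1.181, -0.178], TCP at [0.144, 0.608, 0.405] pointing down, gripper open.
Joint ranges: [-3.08, 3.08], [-0.75, 2.2], [0.22, 2.44], [-1.43, 4.57], [0, 2.65], [-2.85, 2.85]. Speed limits (rad/s): [2.79, 2.79, 3.14, 3.14, 3.14, 3.14].

### API

Orientations are given as a unit quaternion [x, y, z, w].
In Python, from rig import robot, camera, camera_model gives the robot as it stands.
- The arm moves only by the tool drive_tool, never from a script. Its argument "plan" is a list that holds one entry, the list of rows, each a list of 6 numbers: the shift along the world's x, y, z in units of 2.5 cm (1.0 is 2.5 cm), then the turn, a rotation vector about the world's x, y, z in units of 6 degrees (1.0 is 6 degrees). A call has 1 to 8 rows; each row shifts and turns the commanded pose from where the row before left it; what a row does not reach is not made up. A row lasts 1/8 s, in which the tool goes at most 62.5 mm and 10.7 degrees, less where a joint would pass 70% of its speed; a pose out of reach is approached as far as the arm can. A call with a number of a shift or a turn outside -1 to 1 is refused whole. A call with a gripper value outside its range is refused whole. "grip" is the closure, from 0 (fully open) to 1 (shut), set as the call begins (left out, the last holds). The fingers move at their own pace and stop on an object; "force" is the grip in N (left out, the last holds). Time passes only in rows, so rows that do not move let the fingers close. It gives the time, the measured TCP pose, the force and the opening at its end, in the units of the state.
- robot.get_obs(): the state, without advancing time (a new reading comes with each control period).
- camera(name): name is "scene" or "top"; returns the picture (480x640x3 uint8, red, green, blue); there is no depth.
- camera_model(name): a dict with "K" (3x3 intrinsics, pixels), "world_to_cam" (4x4, takes a point from world to camera coordinates). Camera axes: x right, y up, looking along -z (the intrinsics and any distortion apply to the point x, -y, -z); pixel columns grow to the right and rows downward; lengths in m; the calibration is good to about 2 mm. A picture is of the moment at which its call begins. camera_model takes no time and is no camera call.
- robot.hand_in(): hands the job in, once; it reports no verdict.
The state is a dict: "time": time; "q": joint angles; "joint_velocities": joint speeds; "joint_torque": joint torques, N m; "position": TCP position; "tool_rot": TCP orientation; "ft_force": force on the tool from outside, world axes, zero at the start; "moment": the same for the moment, N m; "grip_width": finger opening in m.
Only numpy, scipy, OpenCV 4.12 (cv2) and the standard library are available. Lean on these libraries where they do the work, as an engineer would, in place of code of your own. Each camera call takes 0.05 s, during which the arm holds its last target.

## Working session

There is one attempt and no reset: what is moved stays moved. The work goes in short steps, Python scripts to look and compute and a tool call to move; the robot and the scene stay as the last step left them, time stands still between calls to the robot, and variables do not carry over. Pictures are saved under pics/ and viewed, and the job is handed in when it is done.

Besides the shell and the picture viewer there is one more tool, called after ">>>" as name(argument=value, ...) on one line, values as JSON. drive_tool: Moves the arm, as the interface text tells. Shifts and turns lie within -1 to 1; 1 stands for 2.5 cm of shift or 6 degrees of turn. Its arguments: {"type":"object","properties":{"plan":{"type":"array","items":{"type":"array","items":{"type":"array","items":{"type":"number","minimum":-1,"maximum":1}}}},"grip":{"type":"number"},"force":{"type":"number"}},"required":["plan"]}

```bash
ls; mkdir -p pics; python3 - <<'E'
from rig import robot, camera, camera_model
import cv2
for n in ("scene","top"):
    cv2.imwrite(f"pics/{n}0.png",camera(n)[:,:,::-1]); m=camera_model(n); print(n,m)
o=robot.get_obs(); print(o)
E
```

```text
pics
scene {'K': array([[514.63892237,   0.        , 329.9240857 ],
       [  0.        , 514.63892237, 241.73360921],
       [  0.        ,   0.        ,   1.        ]]), 'world_to_cam': array([[-0.4091431 , -0.91240622,  0.01080766,  0.21296308],
       [ 0.70633646, -0.30919408,  0.63677926, -0.40144039],
       [-0.5776597 ,  0.26816769,  0.77097041, -0.64500899],
       [ 0.        ,  0.        ,  0.        ,  1.        ]])}
top {'K': array([[459.71863871,   0.        , 313.24474839],
       [  0.        , 459.71863871, 231.3740645 ],
       [  0.        ,   0.        ,   1.        ]]), 'world_to_cam': array([[-0.0037761 , -0.99980488, -0.01938922, -0.00435336],
       [ 0.99825842, -0.00491034,  0.05878794, -0.49436462],
       [-0.05887168, -0.01913346,  0.99808218, -0.91519962],
       [ 0.        ,  0.        ,  0.        ,  1.        ]])}
{'time': 0.1, 'q': array([ 1.16049715e+00,  5.28361596e-01,  1.43375478e+00, -1.10281438e-05,
        1.18140355e+00, -1.78518922e-01]), 'joint_velocities': array([-0.0017164 , -0.00251798, -0.00265538,  0.00045708,  0.00101495,
       -0.00080582]), 'joint_torque': array([-1.05602192e-04, -4.40987742e+01, -1.77149767e+01,  6.34575030e-02,
        5.34261914e-02, -6.09836593e-05]), 'position': array([0.14342999, 0.60800746, 0.40388245]), 'tool_rot': array([ 1.15628752e-01,  9.93292033e-01, -9.23653950e-04, -2.74742573e-04]), 'ft_force': array([0.61836234, 0.57604458, 0.26177508]), 'moment': array([-0.02016976,  0.00947691,  0.02522541]), 'grip_width': 0.08690328677605068}
```

View pics/scene0.png

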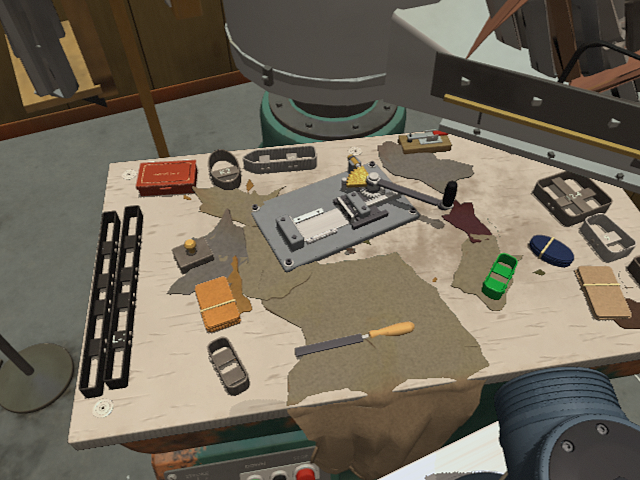

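View pics/top0.png

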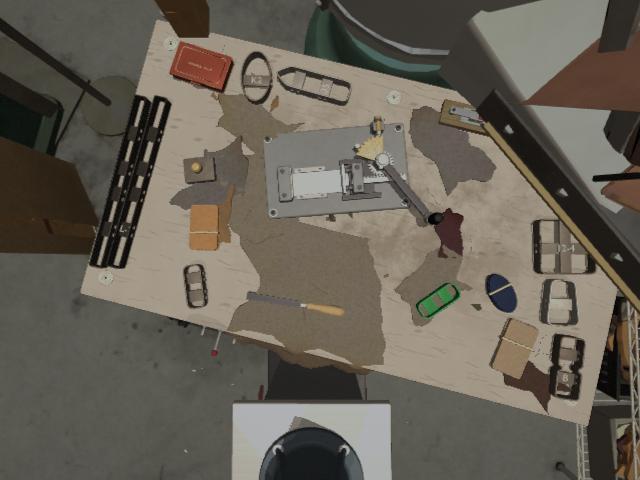

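```bash
python3 - <<'E'
import cv2
t=cv2.imread("pics/top0.png"); s=cv2.imread("pics/scene0.png")
cv2.imwrite("pics/c1.png",cv2.resize(t[110:230,255:455],None,fx=4,fy=4,interpolation=cv2.INTER_CUBIC))
a=cv2.resize(t[250:320,155:235],None,fx=5,fy=5,interpolation=cv2.INTER_CUBIC)
b=cv2.resize(s[330:400,190:270],None,fx=5,fy=5,interpolation=cv2.INTER_CUBIC)
cv2.imwrite("pics/c2.png",cv2.hconcat([a,b]))
cv2.imwrite("pics/c3.png",cv2.resize(s[145:275,245:465],None,fx=3.6,fy=3.6,interpolation=cv2.INTER_CUBIC))
E
```

```text
(no output)
```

View pics/c1.png

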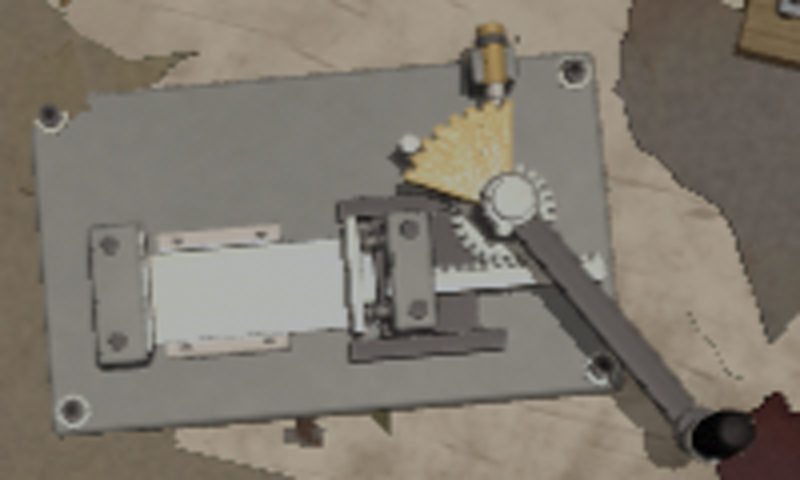

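View pics/c2.png

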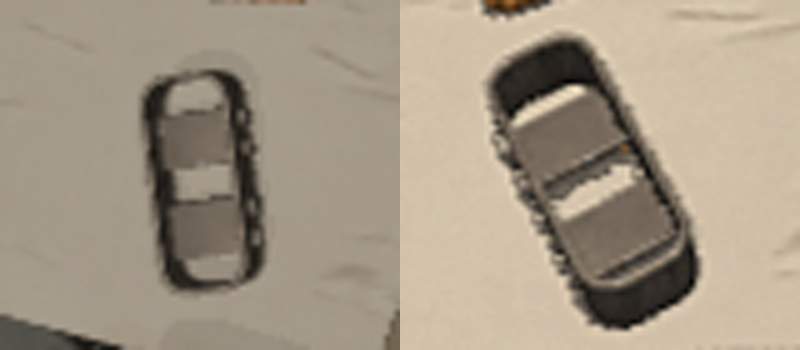

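View pics/c3.png

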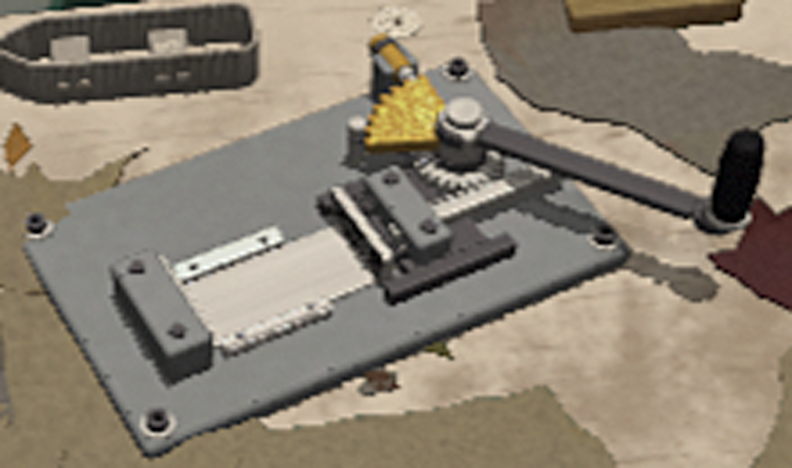

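```bash
cat > h.py <<'E'
import numpy as np, cv2
from scipy.optimize import least_squares
from rig import robot, camera, camera_model
M={n:camera_model(n) for n in("scene","top")}
def proj(n,P):
    P=np.atleast_2d(P); m=M[n]; c=P@m["world_to_cam"][:3,:3].T+m["world_to_cam"][:3,3]
    q=np.c_[c[:,0],-c[:,1],-c[:,2]]@m["K"].T; return q[:,:2]/q[:,2:]
def back(n,uv,z):
    m=M[n]; W=np.linalg.inv(m["world_to_cam"]); r=np.linalg.inv(m["K"])@[uv[0],uv[1],1]; r=np.array([r[0],-r[1],-r[2]])
    d=W[:3,:3]@r; o=W[:3,3]; return o+d*(z-o[2])/d[2]
def T(p,L):
    L=np.atleast_2d(L); c,s=np.cos(p[2]),np.sin(p[2]); return np.c_[p[0]+c*L[:,0]-s*L[:,1],p[1]+s*L[:,0]+c*L[:,1],L[:,2]]
def fit(obs,x0):
    f=lambda p:np.concatenate([(proj(n,T(p,L))-uv).ravel() for n,L,uv in obs])
    r=least_squares(f,x0,loss="soft_l1"); return r.x,r.fun.reshape(-1,2)
def draw(img,n,P,col=(0,0,255),f=4,off=(0,0),close=True):
    q=((proj(n,P)-off+.5)*f*16).astype(int); cv2.polylines(img,[q.reshape(-1,1,2)],close,col,1,cv2.LINE_AA,4)
E
python3 - <<'E'
from h import *
t=lambda x,y:np.array([x/4+255-.375,y/4+110-.375]); s=lambda x,y:np.array([x/3.6+245-.36,y/3.6+145-.36])
a=.088;b=.146;z=.014
obs=[("top",(a,-b,z),t(592,52)),("top",(-a,b,z),t(58,434)),("top",(-a,-b,z),t(620,392)),
("scene",(-a,b,z),s(150,450)),("scene",(-a,-b,z),s(628,255)),("scene",(a,b,z),s(25,243)),("top",(.026,-.105,.065),t(511,196)),("scene",(.026,-.105,.065),s(463,108)),
("top",(-.098,-.19,.111),t(738,432)),("scene",(-.098,-.19,.111),s(746,138)),("scene",(-.098,-.19,.055),s(722,215))]
p,r=fit(obs,[.6,0,0]); print(p,np.degrees(p[2]));print(r.round(1))
# die: outline top in crops
o2=[]
T1=lambda x,y:np.array([x/5+155-.4,y/5+250-.4]);S1=lambda x,y:np.array([(x-400)/5+190-.4,y/5+330-.4])
# mid of ends (top rim z=.03 ) top view
for nm,c in (("clamp",p),):
  np.save("clamp.npy",p)
print("die c top,z.015",back("top",T1(203,181),.015),"scene",back("scene",S1(594,165),.03))
for n,o,f,w in(("top",(255,110),4,(200,120)),("scene",(245,145),3.6,(220,130))):
    im=cv2.imread(f"pics/{n}0.png")[o[1]:o[1]+w[1],o[0]:o[0]+w[0]]; im=cv2.resize(im,None,fx=f,fy=f,interpolation=cv2.INTER_CUBIC)
    R=lambda x0,x1,y0,y1,z:T(p,[(x0,y0,z),(x1,y0,z),(x1,y1,z),(x0,y1,z)])
    draw(im,n,R(-a,a,-b,b,z),f=f,off=o)
    draw(im,n,R(-.023,.023,-.025,.075,.016),(0,200,0),f=f,off=o)
    draw(im,n,T(p,[(-.029,.075,.04),(.029,.075,.04)]),(255,0,0),f=f,off=o)
    draw(im,n,T(p,[(-.029,-.025,.039),(.029,-.025,.039)]),(255,0,0),f=f,off=o)
    draw(im,n,T(p,[(.026,-.105,.055),(-.098,-.19,.055),(-.098,-.19,.111)]),(255,0,255),f=f,off=o,close=False)
    cv2.imwrite(f"pics/o_{n}.png",im)
E
```

```text
[ 0.61180397 -0.04519627  0.02521474] 1.4446980104389948
[[-0.5  6.1]
 [-7.6  0.8]
 [-3.9  6.9]
 [-7.2  3.6]
 [ 1.1  5.6]
 [-6.2 -4.7]
 [ 4.3 -4.9]
 [ 1.8 -3.9]
 [ 1.  -3.4]
 [ 0.1 -2.1]
 [ 1.  -1.7]]
die c top,z.015 [0.38550343 0.23207025 0.015     ] scene [0.3827282  0.23100473 0.03      ]
```

```bash
cat > f2.py <<'E'
from h import *
t=lambda x,y:np.array([x/4+255-.375,y/4+110-.375]); s=lambda x,y:np.array([x/3.6+245-.36,y/3.6+145-.36])
a=.088;b=.146;z=.014
bed=[("top",(a,-b,z),t(592,52)),("top",(-a,b,z),t(58,434)),("top",(-a,-b,z),t(620,392)),
("scene",(-a,b,z),s(150,450)),("scene",(-a,-b,z),s(628,255)),("scene",(a,b,z),s(25,243))]
pts=[("top",(.026,-.105,.065),t(511,196)),("scene",(.026,-.105,.065),s(463,108)),
("top",(-.098,-.19,.111),t(738,432)),("scene",(-.098,-.19,.111),s(746,138)),("scene",(-.098,-.19,.055),s(722,215))]
pb,rb=fit(bed,[.6,0,0]); print("bed",pb,np.degrees(pb[2]),rb.round(1).tolist())
f=lambda p:np.concatenate([(proj(n,T(p[:3],L))-uv).ravel() for n,L,uv in pts]+[(proj(n,T(p[:3],np.array(L)+[p[3],p[4],0]))-uv).ravel() for n,L,uv in bed])
r=least_squares(f,[*pb,0,0],loss="soft_l1"); p=r.x; print(p,np.degrees(p[2]));print(r.fun.reshape(-1,2).round(1).tolist())
np.save("clamp.npy",p[:3])
for n,o,f,w in(("top",(255,110),4,(200,120)),("scene",(245,145),3.6,(220,130))):
    im=cv2.imread(f"pics/{n}0.png")[o[1]:o[1]+w[1],o[0]:o[0]+w[0]]; im=cv2.resize(im,None,fx=f,fy=f,interpolation=cv2.INTER_CUBIC)
    R=lambda x0,x1,y0,y1,z:T(p,[(x0,y0,z),(x1,y0,z),(x1,y1,z),(x0,y1,z)])
    draw(im,n,R(-a+p[3],a+p[3],-b+p[4],b+p[4],z),f=f,off=o)
    draw(im,n,R(-.023,.023,-.025,.075,.016),(0,200,0),f=f,off=o)
    draw(im,n,T(p,[(-.029,.075,.04),(.029,.075,.04)]),(255,0,0),f=f,off=o)
    draw(im,n,T(p,[(-.029,-.025,.039),(.029,-.025,.039)]),(255,0,0),f=f,off=o)
    draw(im,n,T(p,[(.026,-.105,.055),(-.098,-.19,.055),(-.098,-.19,.111)]),(255,0,255),f=f,off=o,close=False)
    cv2.imwrite(f"pics/o_{n}.png",im)
# die
T1=lambda x,y:np.array([x/5+155-.4,y/5+250-.4]);S1=lambda x,y:np.array([(x-400)/5+190-.4,y/5+330-.4])
def rr(Lx,Ly,r,n=6):
    P=[]
    for cx,cy,a0 in((1,1,0),(-1,1,90),(-1,-1,180),(1,-1,270)):
        for k in range(n+1):
            A=np.radians(a0+90*k/n); P.append((cx*(Lx/2-r)+r*np.cos(A),cy*(Ly/2-r)+r*np.sin(A)))
    return np.array(P)
sh=rr(.088,.036,.012)
def chull(n,p,z0=0,z1=.03):
    P=np.r_[T(p,np.c_[sh,0*sh[:,0]+z0]),T(p,np.c_[sh,0*sh[:,0]+z1])]
    return cv2.convexHull(proj(n,P).astype(np.float32))
best=None
masks={}
for n,(x0,y0,w,h_) in(("top",(155,250,80,70)),("scene",(190,330,80,70))):
    g=cv2.imread(f"pics/{n}0.png"); hsv=cv2.cvtColor(g,cv2.COLOR_BGR2HSV); 
    m=((hsv[:,:,2]<125)).astype(np.uint8); mm=np.zeros_like(m); mm[y0:y0+h_,x0:x0+w]=m[y0:y0+h_,x0:x0+w]
    k,l,st,ce=cv2.connectedComponentsWithStats(mm,connectivity=8)
    i=[l[int(v),int(u)] for u,v in []]; 
    j=max(range(1,k),key=lambda i:st[i][4] if abs(ce[i][0]-x0-40)<15 and abs(ce[i][1]-y0-35)<15 else 0)
    c,_=cv2.findContours((l==j).astype(np.uint8),cv2.RETR_EXTERNAL,cv2.CHAIN_APPROX_NONE)
    hull=cv2.convexHull(c[0]); masks[n]=cv2.fillPoly(np.zeros(m.shape,np.uint8),[hull],255); print(n,st[j],ce[j])
def cost(p):
    e=0
    for n in masks:
        q=cv2.fillPoly(np.zeros((480*1,640),np.uint8),[((chull(n,p))*16).astype(np.int32)],255,cv2.LINE_AA,4)
        e+=np.abs(q.astype(float)-masks[n]).sum()/255
    return e
from scipy.optimize import minimize
for x0 in([.385,.232,0.0],[.385,.232,.1],[.385,.232,.05]):
    r=minimize(cost,x0,method="Nelder-Mead",options=dict(initial_simplex=[x0,[x0[0]+.006,x0[1],x0[2]],[x0[0],x0[1]+.006,x0[2]],[x0[0],x0[1],x0[2]+.08]])); print("die",r.x,r.fun,masks['top'].sum()/255,masks['scene'].sum()/255)
np.save("die.npy",r.x); ims=[]
for n,o in(("top",(155,250)),("scene",(190,330))):
    im=cv2.resize(cv2.imread(f"pics/{n}0.png")[o[1]:o[1]+70,o[0]:o[0]+80],None,fx=5,fy=5,interpolation=cv2.INTER_CUBIC)
    for zz,c in((0,(0,0,255)),(.03,(0,255,0))): draw(im,n,T(r.x,np.c_[sh,0*sh[:,0]+zz]),c,5,o)
    ims.append(im)
cv2.imwrite("pics/o_die.png",cv2.hconcat(ims))
E
python3 f2.py
```

```text
bed [ 0.61824994 -0.05249091  0.07410214] 4.245739920016843 [[0.7, -0.3], [-1.8, 1.0], [1.5, 0.1], [-0.7, 1.6], [2.5, -1.0], [-4.4, -4.9]]
[ 0.59774694 -0.03813356  0.0735316   0.01943738 -0.0158597 ] 4.213050334713309
[[-0.1, -0.2], [-0.0, 0.3], [-0.5, -0.9], [0.2, 0.0], [1.0, 0.4], [0.8, -0.3], [-1.8, 1.0], [1.5, 0.1], [-0.8, 1.5], [2.5, -1.0], [-4.4, -5.0]]
top [183 264  25  45 749] [195.20160214 285.70894526]
scene [ 208  338   42   58 1183] [228.36348267 366.4852071 ]
die [0.38576854 0.23298856 0.1261585 ] 189.20784313725488 971.0 1520.0
die [0.3856406  0.23294277 0.12112756] 185.64313725490194 971.0 1520.0
die [0.38562939 0.23294933 0.1210261 ] 185.7098039215686 971.0 1520.0
```

View pics/o_top.png

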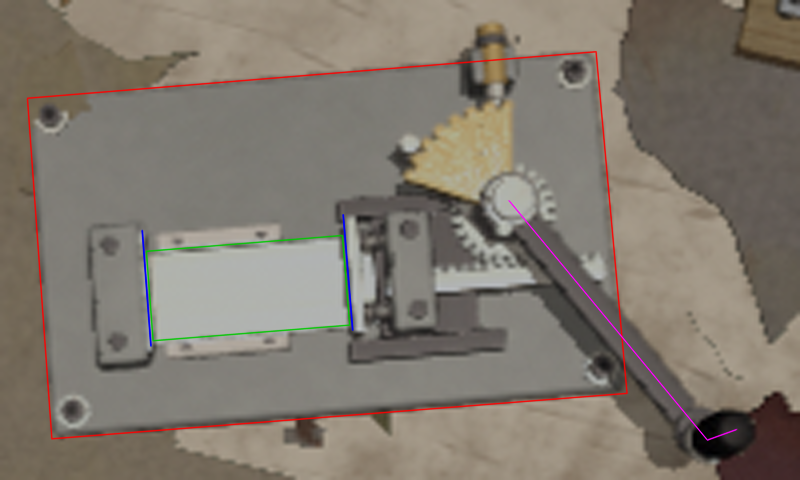

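View pics/o_scene.png

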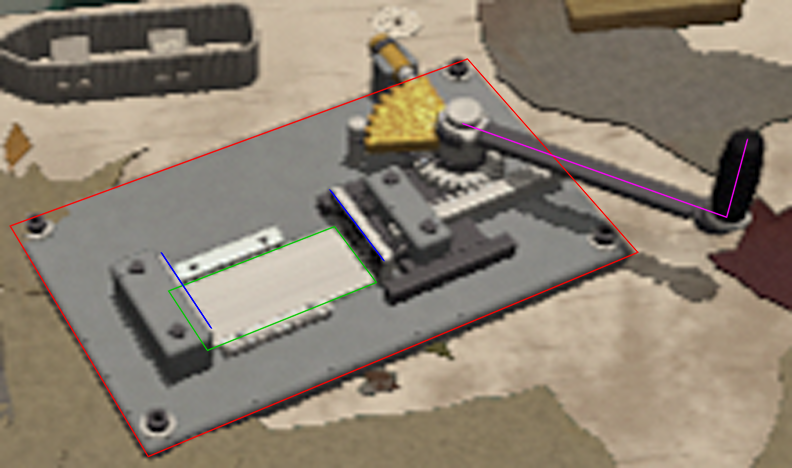

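View pics/o_die.png

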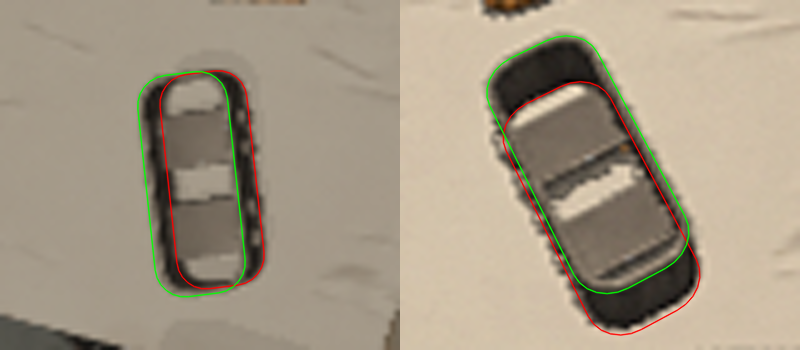

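```bash
python3 - <<'E'
from h import *
p=np.load("clamp.npy")
def tri(a,b):
    f=lambda P:np.r_[proj("top",P)[0]-a,proj("scene",P)[0]-b]
    r=least_squares(f,[.7,-.4,.2]); return r.x.round(3),r.fun.round(1)
print(tri((495,93),(437,55)))
print("nestmid",T(p,[(0,.025,.016)]),"piv",T(p,[(.026,-.105,0)]))
for c in range(0,9):
    th=np.arctan2(-85,-124)-.09*c; print(c/2,(T(p,[(.026+.15*np.cos(th),-.105+.15*np.sin(th),.091)])[0]).round(4),np.degrees(th+p[2]-np.pi/2).round(1))
E
```

```text
(array([ 0.69 , -0.287,  0.253]), array([-0.9, -0.6,  1.2,  0.1]))
nestmid [[ 0.5959103  -0.01320111  0.016     ]] piv [[ 0.63139054 -0.14093972  0.        ]]
0.0 [ 0.5142 -0.2346  0.091 ] -231.4
0.5 [ 0.5063 -0.2237  0.091 ] -236.5
1.0 [ 0.4994 -0.2121  0.091 ] -241.7
1.5 [ 0.4935 -0.2     0.091 ] -246.8
2.0 [ 0.4887 -0.1873  0.091 ] -252.0
2.5 [ 0.4852 -0.1743  0.091 ] -257.1
3.0 [ 0.4827 -0.161   0.091 ] -262.3
3.5 [ 0.4815 -0.1476  0.091 ] -267.5
4.0 [ 0.4815 -0.1341  0.091 ] -272.6
```

>>> drive_tool(plan=[[[0.6,-1,0,0,0,0.2],[0.6,-1,0,0,0,0.2],[0.6,-1,0,0,0,0.2],[0.6,-1,-0.2,0,0,0.2],[0.6,-1,-0.2,0,0,0.2],[0.6,-1,-0.2,0,0,0.2],[0.6,-1,-0.2,0,0,0.2],[0.6,-1,-0.2,0,0,0.2]]], grip=0)

```text
time: 1.1
position: [0.2638, 0.4074, 0.3793]
tool_rot: [0.032, 0.999, -0.0, -0.0]
ft_force: [0.3, 0.2, -0.9]
grip_width: 0.0872
```

>>> drive_tool(plan=[[[0.7,-1,-0.6,0,0,0.22],[0.7,-1,-0.6,0,0,0.22],[0.7,-1,-0.6,0,0,0.22],[0.7,-1,-0.6,0,0,0.22],[0.7,-1,-0.6,0,0,0.22],[0.7,-1,-0.6,0,0,0.22],[0.6,-0.9,-0.6,0,0,0.22],[0,0,-0.4,0,0,0.22]]])

```text
time: 2.1
position: [0.3845, 0.2347, 0.264]
tool_rot: [-0.059, 0.998, -0.0, -0.0]
ft_force: [-0.8, 0.3, -0.3]
grip_width: 0.0867
```

>>> drive_tool(plan=[[[0.05,-0.05,-0.8,0,0,0],[0,0,-0.8,0,0,0],[0,0,-0.7,0,0,0],[0,0,-0.4,0,0,0],[0,0,-0.2,0,0,0],[0,0,0,0,0,0]]])

```text
time: 2.85
position: [0.3847, 0.2348, 0.1922]
tool_rot: [-0.06, 0.998, -0.0, -0.0]
ft_force: [0.6, -0.6, -0.7]
grip_width: 0.0866
```

```bash
cat > look.py <<'E'
import sys
from h import *
tag=sys.argv[1]; 
for a in sys.argv[2:]:
    n,x,y,w,h_=a.split(","); x,y,w,h_=map(int,(x,y,w,h_)); f=min(780/w,580/h_)
    im=camera(n); cv2.imwrite(f"pics/{tag}_{n}_full.png",im[:,:,::-1]); cv2.imwrite(f"pics/{tag}_{n}.png",cv2.resize(im[y:y+h_,x:x+w,::-1],None,fx=f,fy=f,interpolation=cv2.INTER_CUBIC)); print(n,f)
o=robot.get_obs(); print({k:np.round(o[k],4).tolist() for k in("time","position","tool_rot","ft_force","grip_width","q")})
E
python3 look.py a scene,150,270,180,140
```

```text
scene 4.142857142857143
{'time': 2.9, 'position': [0.3848, 0.2347, 0.1925], 'tool_rot': [-0.0601, 0.9982, 0.0001, 0.0002], 'ft_force': [-0.6357, -1.0261, 0.0744], 'grip_width': 0.0872, 'q': [0.2988, 0.7098, 2.0166, 0.0, 0.4148, -1.3923]}
```

View pics/a_scene.png

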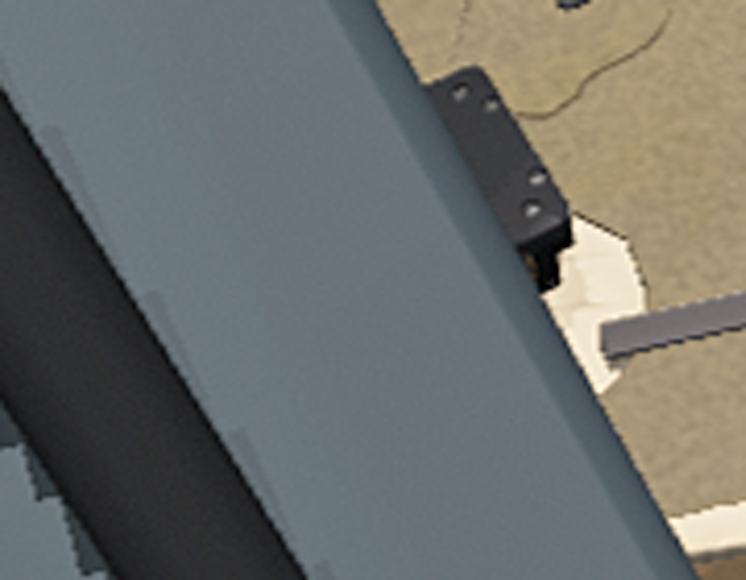

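>>> drive_tool(plan=[[[0,0,0,0,0,0],[0,0,0,0,0,0],[0,0,0,0,0,0],[0,0,0,0,0,0],[0,0,0,0,0,0],[0,0,0,0,0,0]]], grip=1, force=25)

```text
time: 3.65
position: [0.3847, 0.2344, 0.1922]
tool_rot: [-0.06, 0.998, -0.0, -0.0]
ft_force: [-0.4, -0.3, 0.5]
grip_width: 0.0357
```

>>> drive_tool(plan=[[[0,0,0.4,0,0,0],[0,0,0.8,0,0,0],[0,0,1,0,0,-0.2],[0,0,1,0,0,-0.5],[0.5,-0.6,1,0,0,-1],[0.6,-0.7,0.5,0,0,-1],[0.6,-0.7,0,0,0,-1],[0.6,-0.7,0,0,0,-1]]])

```text
time: 4.65
position: [0.4422, 0.1665, 0.3104]
tool_rot: [0.187, 0.982, 0.0, 0.0]
ft_force: [0.5, -0.4, -2.1]
grip_width: 0.0358
```

>>> drive_tool(plan=[[[0.6,-0.7,0,0,0,-1],[0.6,-0.7,0,0,0,-1],[0.6,-0.7,0,0,0,-1],[0.6,-0.7,0,0,0,-1],[0.6,-0.7,0,0,0,-1],[0.6,-0.7,0,0,0,-1],[0.6,-0.7,0,0,0,-1],[0.5,-0.7,0,0,0,-1]]])

```text
time: 5.65
position: [0.5598, 0.0265, 0.3099]
tool_rot: [0.57, 0.822, -0.0, -0.0]
ft_force: [-0.7, 0.5, -1.6]
grip_width: 0.0359
```

>>> drive_tool(plan=[[[0.5,-0.5,0,0,0,-0.9],[0.5,-0.5,-0.3,0,0,-0.9],[0.4,-0.5,-0.3,0,0,-0.8],[0,0,-0.2,0,0,-0.1],[0,0,0,0,0,0]]])

```text
time: 6.28
position: [0.5938, -0.01, 0.2892]
tool_rot: [0.679, 0.735, -0.001, -0.001]
ft_force: [-0.7, 0.1, -2.9]
grip_width: 0.0357
```

```bash
python3 look.py b scene,180,50,300,230 top,220,60,240,180
```

```text
scene 2.5217391304347827
top 3.2222222222222223
{'time': 6.375, 'position': [0.5941, -0.0098, 0.2898], 'tool_rot': [0.6785, 0.7346, -0.0002, -0.0006], 'ft_force': [0.1733, -0.6768, -3.0709], 'grip_width': 0.0359, 'q': [-0.2045, 0.6366, 1.6097, 0.0002, 0.8965, -0.284]}
```

View pics/b_scene.png

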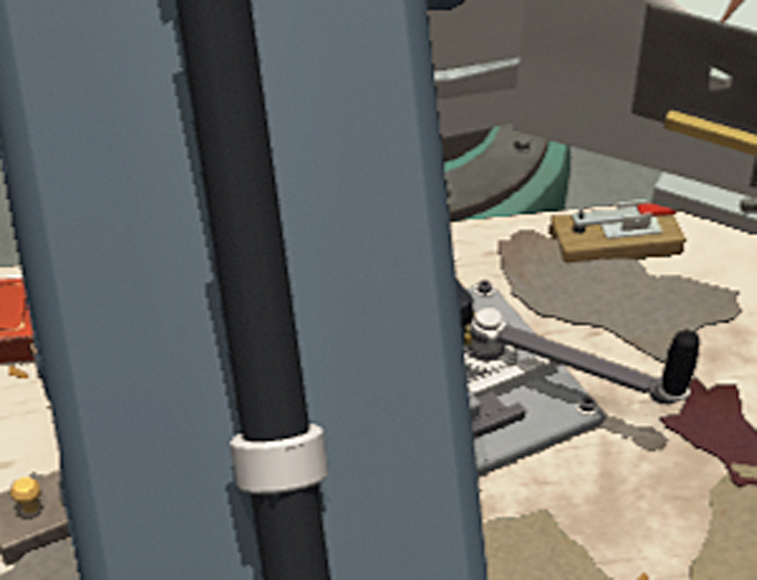

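View pics/b_top.png

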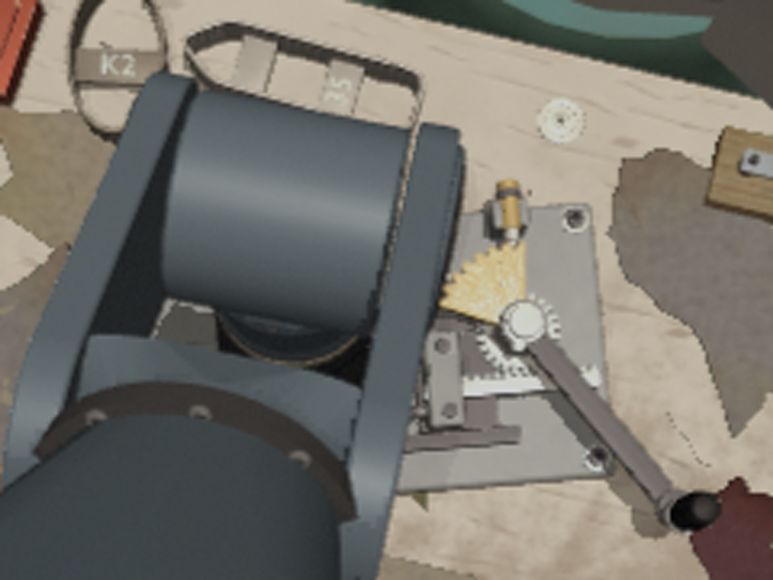

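>>> drive_tool(plan=[[[0.07,-0.12,-0.5,0,0,-0.05],[0,0,-0.8,0,0,0],[0,0,-0.6,0,0,0],[0,0,-0.3,0,0,0],[0,0,0,0,0,0]]])

```text
time: 7.0
position: [0.5964, -0.0134, 0.234]
tool_rot: [0.681, 0.732, -0.0, -0.001]
ft_force: [0.6, 0.4, -1.7]
grip_width: 0.0363
```

>>> drive_tool(plan=[[[0,0,-0.2,0,0,0],[0,0,-0.2,0,0,0],[0,0,-0.1,0,0,0],[0,0,0,0,0,0]]])

```text
time: 7.5
position: [0.5965, -0.0135, 0.2221]
tool_rot: [0.681, 0.732, -0.0, -0.0]
ft_force: [-0.3, 0.1, -1.7]
grip_width: 0.0358
```

>>> drive_tool(plan=[[[0,0,-0.15,0,0,0],[0,0,-0.1,0,0,0],[0,0,0,0,0,0]]])

```text
time: 7.88
position: [0.5964, -0.0135, 0.2157]
tool_rot: [0.681, 0.732, -0.0, -0.0]
ft_force: [-0.7, -0.4, -2.5]
grip_width: 0.0355
```

>>> drive_tool(plan=[[[0,0,-0.1,0,0,0],[0,0,-0.1,0,0,0],[0,0,0,0,0,0]]])

```text
time: 8.25
position: [0.5964, -0.0134, 0.2107]
tool_rot: [0.681, 0.732, -0.0, -0.0]
ft_force: [-0.4, 0.0, -2.6]
grip_width: 0.0358
```

>>> drive_tool(plan=[[[0,0,-0.06,0,0,0],[0,0,-0.04,0,0,0],[0,0,0,0,0,0]]])

```text
time: 8.62
position: [0.5965, -0.0135, 0.2084]
tool_rot: [0.681, 0.732, -0.0, -0.0]
ft_force: [-0.3, 0.1, -1.7]
grip_width: 0.0358
```

>>> drive_tool(plan=[[[0,0,-0.03,0,0,0],[0,0,0,0,0,0]]])

```text
time: 8.88
position: [0.5965, -0.0135, 0.2083]
tool_rot: [0.681, 0.732, 0.0, 0.0]
ft_force: [0.0, 0.6, 2.7]
grip_width: 0.0357
```

>>> drive_tool(plan=[[[0,0,0,0,0,0],[0,0,0,0,0,0],[0,0,0,0,0,0]]], grip=0.3)

```text
time: 9.25
position: [0.5966, -0.0135, 0.2077]
tool_rot: [0.681, 0.732, 0.0, 0.0]
ft_force: [0.8, 0.1, -0.2]
grip_width: 0.0567
```

>>> drive_tool(plan=[[[0,0,0.3,0,0,0],[0,0,0.7,0,0,0],[0,0,1,0,0,0],[0,0,1,0,0,0],[0,0,0.8,0,0,0],[-1,0,0,0,0,0],[-1,0,0,0,0,0],[-1,0,0,0,0,0]]])

```text
time: 10.25
position: [0.5209, -0.0135, 0.3042]
tool_rot: [0.681, 0.732, 0.001, 0.001]
ft_force: [0.7, 0.7, -0.4]
grip_width: 0.0611
```

>>> drive_tool(plan=[[[-1,-0.3,0,0,0,0],[-1,-0.7,0,0,0,0],[0,-1,0,0,0,0],[0,-1,0,0,0,0],[0,-1,0,0,0,0],[0,-1,0,0,0,0],[0,-1,0,0,0,0],[0,-1,0,0,0,0]]])

```text
time: 11.25
position: [0.4716, -0.1894, 0.3041]
tool_rot: [0.681, 0.732, 0.0, 0.001]
ft_force: [0.1, -0.2, 0.1]
grip_width: 0.061
```

```bash
python3 look.py d scene,245,145,220,130 top,255,110,200,120
```

```text
scene 3.5454545454545454
top 3.9
{'time': 11.35, 'position': [0.4722, -0.1908, 0.3042], 'tool_rot': [0.6818, 0.7315, 0.0002, 0.0023], 'ft_force': [0.0475, 0.354, -0.0582], 'grip_width': 0.0612, 'q': [-0.6037, 0.5267, 1.8165, -0.0005, 0.7937, -0.6736]}
```

View pics/d_scene.png

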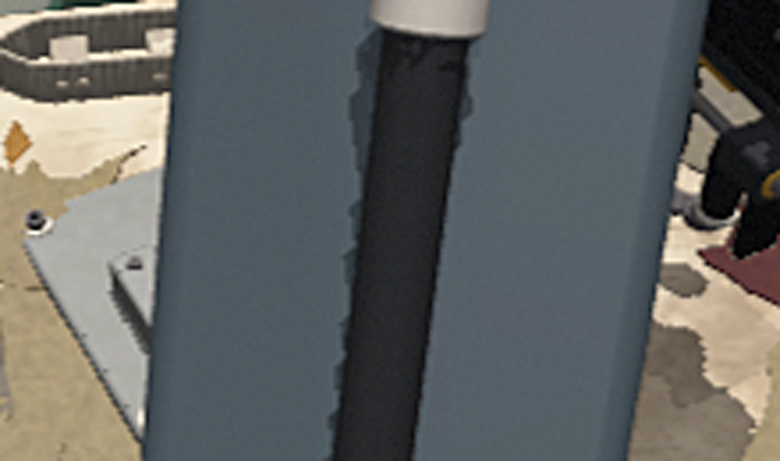

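View pics/d_top.png

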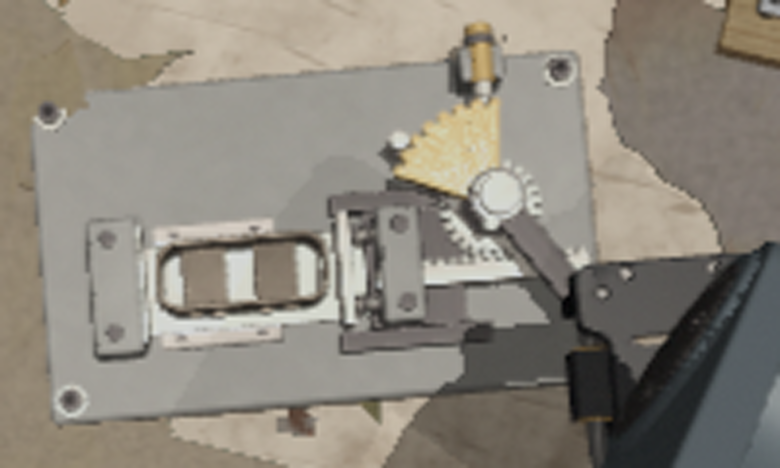

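>>> drive_tool(plan=[[[0,0,0.6,0,0,-1],[0,0,0.4,0,0,-1],[0,0,0,0,0,-1],[0,0,0,0,0,-1],[0.2,-0.2,0,0,0,-1],[0.2,-0.2,0,0,0,-1],[0.3,-0.3,0,0,0,-1],[0.3,-0.3,0,0,0,-1]]])

```text
time: 12.35
position: [0.4966, -0.2125, 0.3286]
tool_rot: [0.92, 0.391, 0.0, -0.0]
ft_force: [0.0, 0.9, 0.6]
grip_width: 0.0609
```

>>> drive_tool(plan=[[[0.3,-0.3,0,0,0,-1],[0.3,-0.3,0,0,0,-1],[0.1,-0.1,0,0,0,-1],[0,0,0,0,0,-1],[0,0,0,0,0,-0.6],[0,0,0,0,0,0]]])

```text
time: 13.1
position: [0.514, -0.23, 0.3284]
tool_rot: [0.987, 0.162, 0.0, -0.0]
ft_force: [0.3, 0.0, 0.4]
grip_width: 0.0612
```

```bash
python3 look.py e scene,245,100,260,200 top,255,110,240,180
```

```text
scene 2.9
top 3.2222222222222223
{'time': 13.2, 'position': [0.514, -0.2303, 0.3282], 'tool_rot': [0.9868, 0.1622, 0.0001, -0.0], 'ft_force': [0.4135, -0.2067, -0.027], 'grip_width': 0.0611, 'q': [-0.6196, 0.5466, 1.6627, 0.0002, 0.9322, 0.6253]}
```

View pics/e_scene.png

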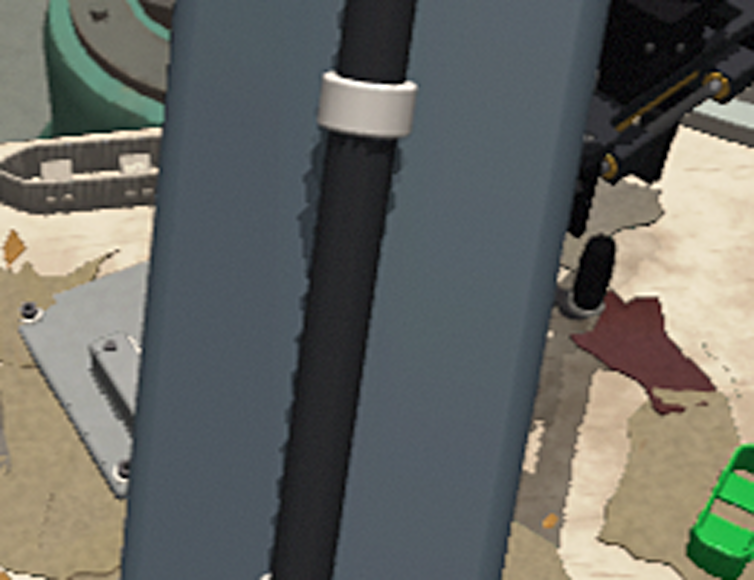

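View pics/e_top.png

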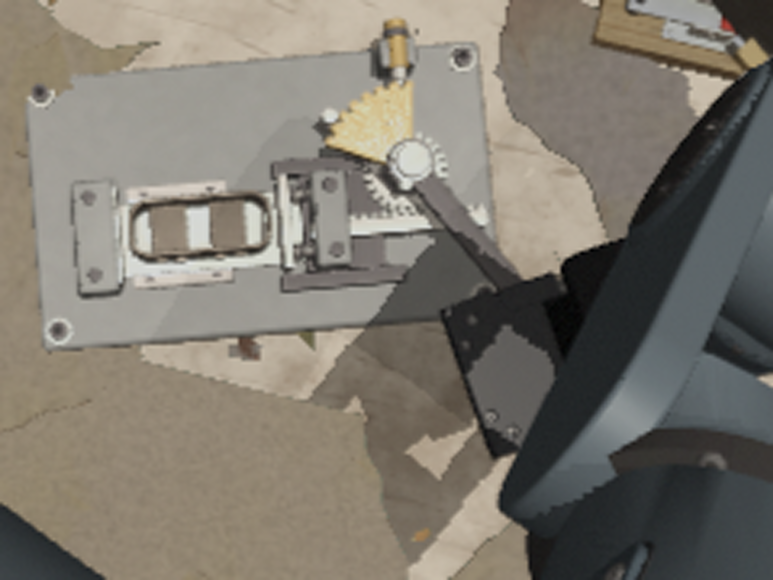

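>>> drive_tool(plan=[[[0,-0.17,-0.3,0,0,0],[0,0,-0.5,0,0,0],[0,0,-0.4,0,0,0],[0,0,0,0,0,0]]])

```text
time: 13.7
position: [0.5136, -0.235, 0.2962]
tool_rot: [0.987, 0.161, -0.001, -0.001]
ft_force: [0.2, 0.2, 0.0]
grip_width: 0.0611
```

>>> drive_tool(plan=[[[0,0,-0.4,0,0,0],[0,0,-0.5,0,0,0],[0,0,-0.5,0,0,0],[0,0,-0.3,0,0,0],[0,0,0,0,0,0]]])

```text
time: 14.32
position: [0.5138, -0.2351, 0.2544]
tool_rot: [0.987, 0.161, -0.001, -0.001]
ft_force: [0.2, -0.0, 0.5]
grip_width: 0.0608
```

```bash
python3 look.py g scene,400,130,110,85 top,255,60,300,225
```

```text
scene 6.823529411764706
top 2.577777777777778
{'time': 14.425, 'position': [0.5142, -0.2353, 0.2553], 'tool_rot': [0.9869, 0.1614, 0.0001, 0.0001], 'ft_force': [-0.4047, 0.1249, 0.3254], 'grip_width': 0.0609, 'q': [-0.6268, 0.662, 1.7035, 0.0, 0.7759, 0.6197]}
```

View pics/g_scene.png

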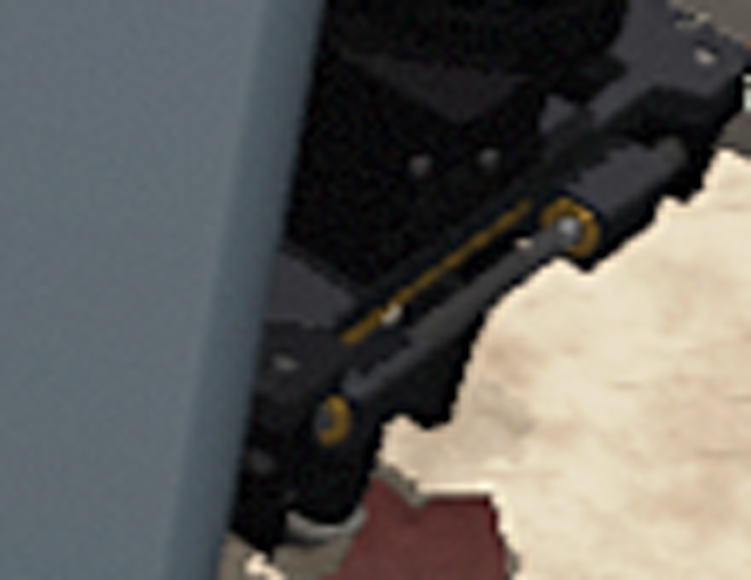

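View pics/g_top.png

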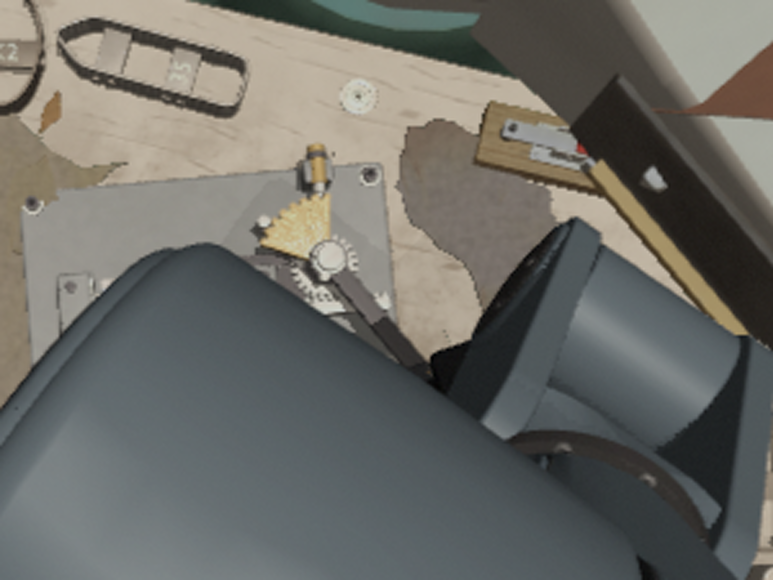

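>>> drive_tool(plan=[[[0,0,0,0,0,0],[0,0,0,0,0,0],[0,0,0,0,0,0],[0,0,0,0,0,0],[0,0,0,0,0,0]]], grip=1, force=40)

```text
time: 15.05
position: [0.5143, -0.2357, 0.2554]
tool_rot: [0.987, 0.162, 0.0, 0.001]
ft_force: [1.4, -1.8, 0.1]
grip_width: 0.0213
```

>>> drive_tool(plan=[[[-0.16,0.22,0,0,0,0],[-0.16,0.22,0,0,0,0],[-0.14,0.23,0,0,0,0],[-0.14,0.23,0,0,0,0],[0,0,0,0,0,0]]])

```text
time: 15.68
position: [0.4993, -0.2131, 0.2554]
tool_rot: [0.987, 0.162, 0.001, 0.001]
ft_force: [0.2, -4.8, -1.6]
grip_width: 0.0216
```

>>> drive_tool(plan=[[[-0.12,0.24,0,0,0,0],[-0.12,0.24,0,0,0,0],[-0.1,0.25,0,0,0,0],[-0.1,0.25,0,0,0,0],[0,0,0,0,0,0]]])

```text
time: 16.3
position: [0.4884, -0.1883, 0.2554]
tool_rot: [0.987, 0.162, 0.001, 0.001]
ft_force: [1.6, -4.0, -1.0]
grip_width: 0.0214
```

>>> drive_tool(plan=[[[-0.07,0.26,0,0,0,0],[-0.07,0.26,0,0,0,0],[-0.05,0.27,0,0,0,0],[-0.05,0.27,0,0,0,0],[0,0,0,0,0,0]]])

```text
time: 16.92
position: [0.4825, -0.1621, 0.2554]
tool_rot: [0.987, 0.162, 0.001, 0.001]
ft_force: [0.9, -5.9, -3.8]
grip_width: 0.0214
```

```bash
python3 look.py i top,255,110,200,120
```

```text
top 3.9
{'time': 16.975, 'position': [0.4825, -0.1622, 0.2554], 'tool_rot': [0.9868, 0.1618, 0.0005, 0.0009], 'ft_force': [1.8404, -5.2496, -3.3541], 'grip_width': 0.0211, 'q': [-0.5439, 0.6139, 1.8469, -0.0011, 0.6789, 0.7027]}
```

View pics/i_top.png

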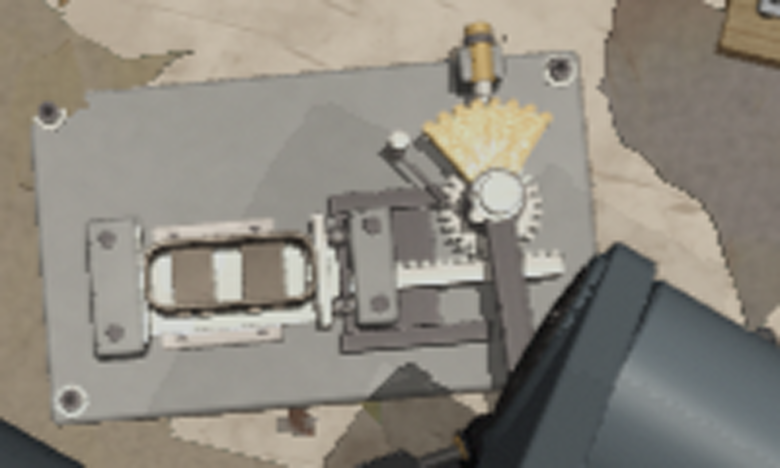

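>>> drive_tool(plan=[[[-0.03,0.26,0,0,0,0],[-0.02,0.27,0,0,0,0],[0,0.27,0,0,0,0],[0,0.27,0,0,0,0],[0,0,0,0,0,0],[0,0,0,0,0,0]]])

```text
time: 17.73
position: [0.4813, -0.1357, 0.2554]
tool_rot: [0.987, 0.162, 0.0, 0.001]
ft_force: [0.9, -6.4, -2.8]
grip_width: 0.0219
```

```bash
python3 look.py j top,255,110,200,120 scene,150,130,360,270; python3 - <<'E'
from h import *
p=np.load("clamp.npy");c=T(p,[(.026,-.105,0)])[0]
for q in[(.5143,-.2357),(.4993,-.2131),(.4884,-.1883),(.4825,-.1622),tuple(robot.get_obs()["position"][:2])]:
    d=np.array(q)-c[:2]; print(np.hypot(*d).round(4), ((np.arctan2(-85,-124)+p[2]-np.arctan2(d[1],d[0])+np.pi)%(2*np.pi)-np.pi).round(3))
E
```

```text
top 3.9
scene 2.1481481481481484
{'time': 17.825, 'position': [0.4812, -0.1358, 0.2554], 'tool_rot': [0.9868, 0.1618, 0.0004, 0.001], 'ft_force': [1.5086, -7.2588, -2.8995], 'grip_width': 0.0215, 'q': [-0.4986, 0.6067, 1.8694, -0.0018, 0.6635, 0.7486]}
0.1506 -0.006
0.1505 0.174
0.1506 0.355
0.1504 0.533
0.1502 0.709
```

View pics/j_top.png

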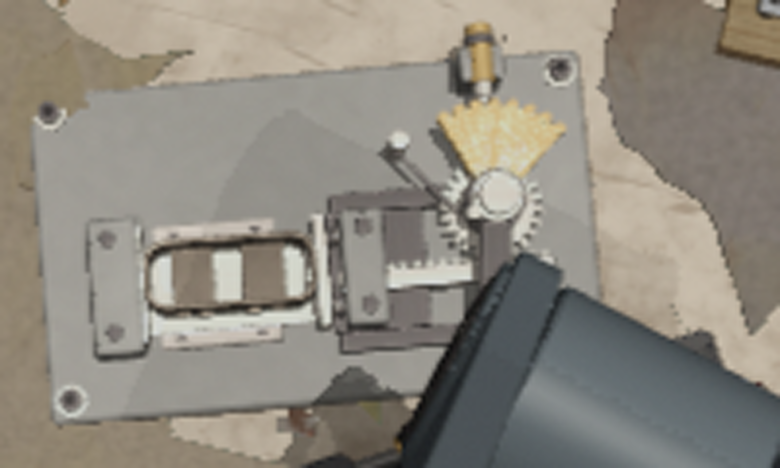

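View pics/j_scene.png

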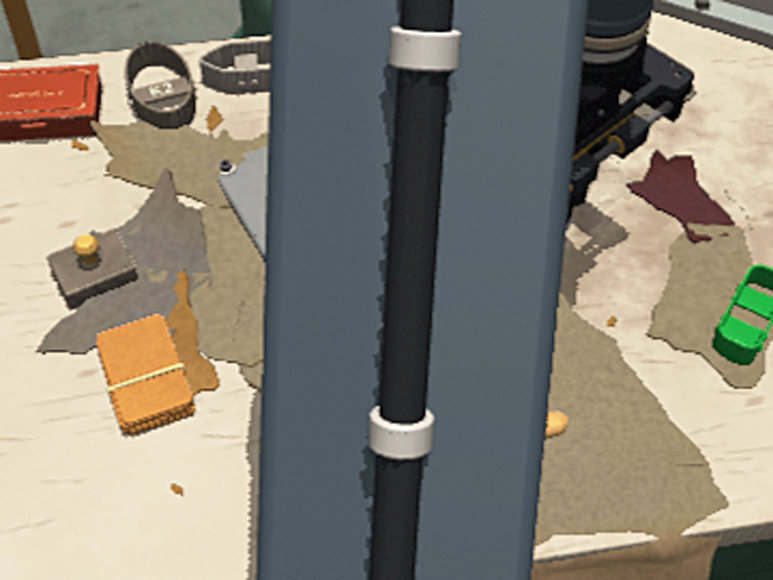

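>>> drive_tool(plan=[[[0,0.04,0,0,0,0],[0,0,0,0,0,0],[0,0,0,0,0,0],[0,0,0,0,0,0]]])

```text
time: 18.32
position: [0.4813, -0.1351, 0.2554]
tool_rot: [0.987, 0.162, 0.0, 0.001]
ft_force: [-0.6, -7.8, -3.0]
grip_width: 0.0214
```

```bash
python3 - <<'E'
from rig import robot
o=robot.get_obs(); print(o["time"],o["position"],o["ft_force"],o["grip_width"])
print(robot.hand_in())
E
```

```text
18.325 [ 0.48129553 -0.13508249  0.25540284] [-0.62262111 -7.84168796 -2.96618305] 0.021397823853023183
the job is handed in; nothing more can be done
None
```

The die is standing upright and lengthwise in the clamp's nest, and I let go of it there. I then swung the lever four clicks and handed the job in at 18.3 s, still holding the handle at 40 N grip.

- **Lever angle:** the tool's position around the pivot gives about 0.72 rad from rest. The toothed sector in the top picture, taken just before a last 1 mm nudge, gives about 0.73 rad. Both match the fourth click (0.72) and are well short of the next tooth at 0.81.
- **Die:** the top picture shows it between the guides, against the fixed jaw, with the sliding jaw on it. It touched down at nest-floor height with no side force.
- **Force:** the lever pulls back on the handle with about 8 N, steadily.
- **Bystanders:** in the last scene picture the paperweight, the tan blanks and the green look-alike look unmoved.
- **Not checked:** the arm blocked both cameras while I lowered the die and hid it in the scene view at the end, so I went by force, height and the top pictures. No check failed or disagreed.

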